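# Slide the green block out of the tight row and put it in the tray

### The arm

A 6-joint arm with a two-finger parallel gripper is mounted at the origin on the work surface. World frame = base frame: x ahead of the robot, y to its left, z up, the work surface at z = 0. Lengths are in m, angles in rad, forces in N, time in s.
With the tool pointing down it reaches from about 0.3 to 0.775 m from the base axis. Payload 14.6 kg.
Tool frame: the origin (TCP) lies at the very end of the fingers, on their centre line; the grasp point (between the pads) lies 19 mm behind it; y points along the fingers, x is the direction in which the jaws open and shut, and the axes are right-handed (so a half turn about y gives the same grasp; the last joint's range is limited). The gripper opens to 94 mm and grips with 3 to 60 N. Pads are 16 mm wide; open, the fingers measure 119 mm over their backs; the gripper's body (75 mm by 177 mm) begins 78 mm behind the grasp point.
Start: joints at [-1.37, 0.3, 1.521, -0, 1.321, -0.067], TCP at [0.146, -0.53, 0.205] pointing down, gripper open.
Joint ranges: [-3.03, 3.03], [-0.79, 2.21], [0.23, 2.52], [-1.04, 4.18], [0, 3.07], [-2.55, 2.55]. Speed limits (rad/s): [2.22, 2.22, 2.57, 3.14, 3.14, 3.14].

### API

Orientations are given as [roll, pitch, yaw] about the fixed x, y, z axes, in that order (R = Rz(yaw) Ry(pitch) Rx(roll)).
In Python, from station import * gives the robot as it stands.
- The arm moves only by the tool send_rows, never from a script. Its argument "series" is text: rows parted by semicolons, each of 7 numbers parted by spaces: the turn, a rotation vector about the tool's x, y, z in units of 5 degrees (1.0 is 5 degrees), then the shift along the tool's x, y, z in cm, then the opening, from -1 (shut) to 1 (fully open). A call has exactly 10 rows; each row is the pose to reach, as a shift and turn from the pose commanded when the call began, along the tool's axes at that moment; what a row does not reach only later rows make up. A row lasts 1/12 s, in which the tool goes at most 41.7 mm and 7.16 degrees, less where a joint would pass 70% of its speed; a pose out of reach is approached as far as the arm can. A call with a gripper value outside its range is refused whole. The fingers move at their own pace and stop on an object; "newtons" is the grip in N (left out, the last holds). Time passes only in rows, so rows that repeat a pose let the fingers close, or fill a call up. It gives the time, the measured TCP pose, the force and the opening at its end, in the units of the state.
- get_obs(): the state, without advancing time (a new reading comes with each control period).
- camera(name): name is "side" or "top"; returns the picture (384x512x3 uint8, red, green, blue); there is no depth.
- camera_info(name): a dict with "K" (3x3 intrinsics, pixels), "k1" (the pictures are not rectified: a ray, as slopes to the right and down, at radius r is drawn at 1 + k1 r^2 times it, then the intrinsics apply), "R" (3x3) and "t" (3): a world point X has camera coordinates R X + t. Camera axes: x right, y down, z forward; pixel columns grow to the right and rows downward; lengths in m; the calibration is good to about 2 mm. A picture is of the moment at which its call begins. camera_info takes no time and is no camera call.
- hand_in(): hands the job in, once; it reports no verdict.
The state is a dict: "time_s": time; "qpos": joint angles; "joint_vel": joint speeds; "tau": joint torques, N m; "ee_pos": TCP position; "eef_rot": TCP orientation; "force": force on the tool from outside, world axes, zero at the start; "moment": the same for the moment, N m; "grip_width": finger opening in m.
Only numpy, scipy, OpenCV 4.12 (cv2) and the standard library are available. Lean on these libraries where they do the work, as an engineer would, in place of code of your own. Each camera call takes 0.05 s, during which the arm holds its last target. There are 200 camera calls.

### The job

Three drilled pencil-stand blocks stand packed side by side with no finger room between them. First slide the green one endways along the bench, at least a third of its length out of the row, so that its sides can be gripped; then pick it up and set it down, without dropping it from a height, flat and hole upwards on the floor of the white tray, lengthwise along the tray. Leave the blue and the bare pine block about where they stand.

Things in the scene. Friction and masses are not known exactly. Their poses are not given: they have to be found in the camera images.
- green_block_center (a point): Centre of the loose green wooden block: 110 mm long (x axis), 48 wide (y), 40 tall (z), about 120 g, one 18 mm hole in its top. It lies on the bench in any place of a tight row of three such blocks, side by side across y, 1 mm gaps, ends level. Its x axis starts pointing away from the robot, within 20 degrees. Both ends are free, 90 mm of clear bench beyond the far one; pushed low it slides easily
- blue_block_center (a point): Centre (half-way up) of the blue-painted block of the row, same size and axes as the green one, loose
- pine_block_center (a point): Centre (half-way up) of the bare pine block of the row, same size and axes as the green one, loose
- tray: Shallow open white tray fixed to the bench, left or right, on the other side from the row: 220 mm long (x axis), 180 wide (y), 25 tall, walls and floor 5 mm thick. Origin at the centre of its underside, on the bench; z up. Its x axis points away from the robot, within 20 degrees of straight ahead
There are look-alikes about, which are no part of the job. There is more than one size of the part that bears green_block_center; the job needs the middle-sized.

How it is judged:
By the outcome, as a careful person would: the job done as asked, in the order asked, and still so for the second after the job is handed in, with the robot touching nothing.
It also fails if it takes over 56 s, if anything falls off the work surface, if the arm or the gripper's body presses on something with over 40 N, if the wrist force passes 120 N, or if a joint passes its speed limit or range.

## Working session

There is one attempt and no reset: what is moved stays moved. The work goes in short steps, Python scripts to look and compute and a tool call to move; the robot and the scene stay as the last step left them, time stands still between calls to the robot, and variables do not carry over. Pictures are saved under pics/ and viewed, on a budget of 10 in all, crops included, one or two more only if the job needs it, and the job is handed in when it is done.

Besides the shell and the picture viewer there is one more tool, called after "Emit:" as a command line: name --argument value ..., lists and objects as JSON in quotes. send_rows: Moves the arm, as the interface text tells. Its arguments: {"type":"object","properties":{"series":{"type":"string"},"newtons":{"type":"number"}},"required":["series"]}

```bash
ls; mkdir -p pics; python3 - <<'E'
from station import *
import cv2
o=get_obs();print(o)
for n in("side","top"):
    i=camera_info(n);print(n,i)
    cv2.imwrite(f"pics/{n}0.png",camera(n)[:,:,::-1])
E
```

```text
pics
{'time_s': 0.0, 'qpos': array([-1.36958133e+00,  3.00467513e-01,  1.52157456e+00,  3.08850441e-05,
        1.32064808e+00, -6.66647711e-02]), 'joint_vel': array([ 0.00134431,  0.000161  ,  0.00093736,  0.00033763, -0.00041962,
        0.00293427]), 'tau': array([-2.85621798e-03, -5.31816173e+01, -3.52744102e+01,  7.07436260e-02,
        2.43473402e-02, -5.43537840e-05]), 'ee_pos': array([ 0.14549949, -0.53015051,  0.20489104]), 'eef_rot': array([-1.57069337e+00,  1.09307203e-03, -1.30292417e+00]), 'force': array([-0.66010775, -0.64302681, -0.32393497]), 'moment': array([-0.04237564, -0.02578857,  0.00507075]), 'grip_width': 0.09422235718130796}
side {'K': array([[399.24700547,   0.        , 259.71643388],
       [  0.        , 399.24700547, 189.02803049],
       [  0.        ,   0.        ,   1.        ]]), 'k1': -0.006403446854410181, 'R': array([[-0.94799279, -0.31809995, -0.01104924],
       [-0.23359286,  0.71888822, -0.65470153],
       [ 0.21620369, -0.61807131, -0.75580673]]), 't': array([0.47344892, 0.207659  , 0.85524794])}
top {'K': array([[346.39869206,   0.        , 259.9697761 ],
       [  0.        , 346.39869206, 186.28201857],
       [  0.        ,   0.        ,   1.        ]]), 'k1': -0.06468726279508093, 'R': array([[ 0.00673654, -0.99993619,  0.00906887],
       [-0.99778352, -0.00732189, -0.06613959],
       [ 0.06620177, -0.00860321, -0.99776917]]), 't': array([-0.06926404,  0.50086322,  0.78712701])}
```

View pics/top0.png

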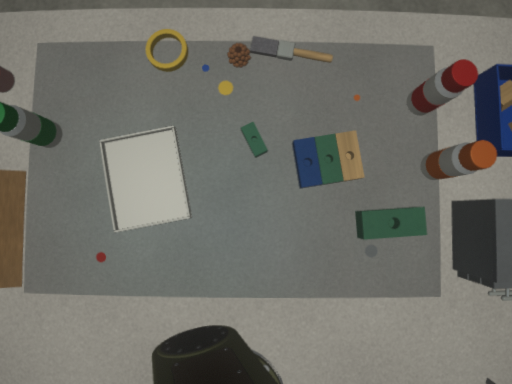

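View pics/side0.png

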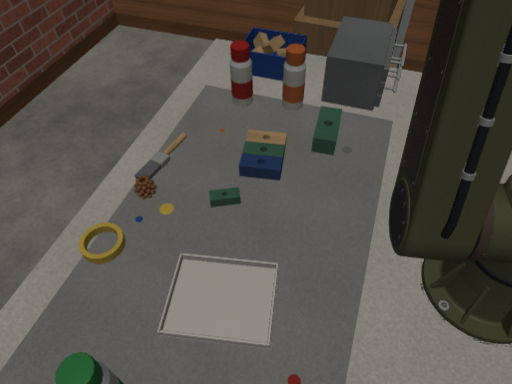

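Top view (x up, y left): green candidates are the small one at (254,139), the middle one in the row between blue and pine at (330,158), and the large one at (391,223). The row's green is the target. The tray is at (146,178). I'll check this in enlarged crops.

```bash
cat > h.py <<'E'
import numpy as np, cv2
from scipy.optimize import least_squares
from station import *
def ray(n,u,v):
    i=camera_info(n); K=i["K"]
    d=cv2.undistortPoints(np.array([[[u,v]]],float),K,np.array([i["k1"],0,0,0,0.]))[0,0]
    R,t=i["R"],i["t"]
    return -R.T@t, R.T@np.array([d[0],d[1],1])
def onz(n,u,v,z):
    c,d=ray(n,u,v); return c+d*(z-c[2])/d[2]
def tri(uvt,uvs):
    A=[];b=[]
    for n,(u,v) in(("top",uvt),("side",uvs)):
        c,d=ray(n,u,v); d/=np.linalg.norm(d); P=np.eye(3)-np.outer(d,d); A.append(P);b.append(P@c)
    x,*_=np.linalg.lstsq(np.vstack(A),np.hstack(b),rcond=None)
    return x,np.linalg.norm(np.vstack(A)@x-np.hstack(b))
def crop(n,x,y,w,h,s,f):
    im=camera(n)[y:y+h,x:x+w,::-1]
    im=cv2.resize(im,None,fx=s,fy=s,interpolation=cv2.INTER_CUBIC)
    cv2.imwrite(f"pics/{f}.png",im)
E
python3 - <<'E'
from station import *
import cv2,numpy as np
t=camera("top")[:,:,::-1];s=camera("side")[:,:,::-1]
r=lambda im,x,y,w,h,k:cv2.resize(im[y:y+h,x:x+w],None,fx=k,fy=k,interpolation=cv2.INTER_CUBIC)
a=r(t,285,120,90,75,4.4); b=r(s,230,115,90,75,4.4)
c=r(t,90,115,110,120,2.3); d=r(s,150,245,140,100,2.3)
o=np.zeros((600,800,3),np.uint8)
for im,x,y in((a,0,0),(b,400,0),(c,0,330),(d,400,330)):
    h=min(im.shape[0],600-y);w=min(im.shape[1],800-x);o[y:y+h,x:x+w]=np.clip(im[:h,:w].astype(float)*1.5,0,255)
cv2.imwrite("pics/c1.png",o)
E
```

```text
(no output)
```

View pics/c1.png

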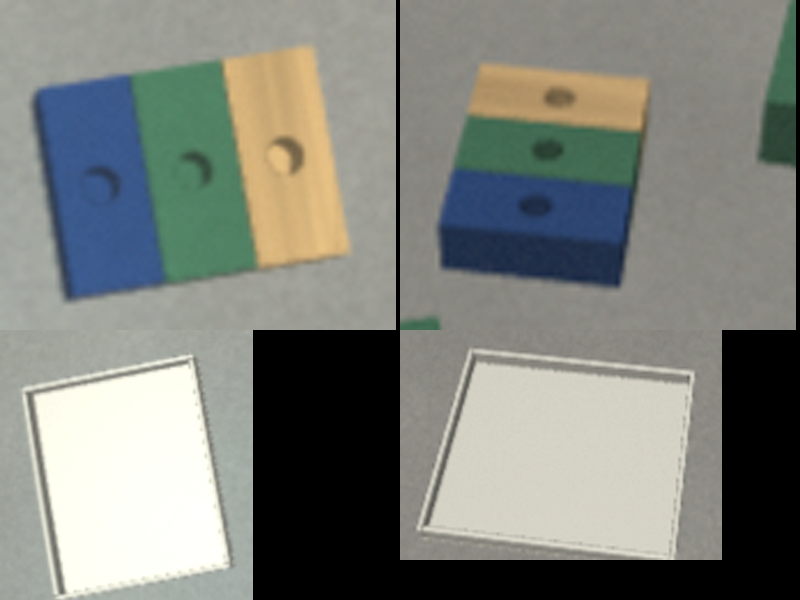

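The row from left to right in the top view is blue, green, pine. The green block has its hole at crop (193,170), which is full-frame (329,159). It matches the neighbours in size, so it is the middle-sized one. I'm triangulating its corners and the tray rim.

```bash
python3 - <<'E'
from h import *
def run(name,T,S,s,ot,os_):
    P=[]
    for a,b in zip(T,S):
        f=lambda p,o:((p[0]+.5)/s-.5+o[0],(p[1]+.5)/s-.5+o[1])
        x,e=tri(f(a,ot),f(b,os_)); P.append(x); print(name,x.round(4),round(e,4))
    P=np.array(P);c=P.mean(0); d=(P[0]+P[1]-P[2]-P[3])/2; w=(P[0]+P[3]-P[1]-P[2])/2
    print(name,"c",c.round(4),"len",np.linalg.norm(d).round(4),"yaw",np.degrees(np.arctan2(d[1],d[0])).round(2),"wid",np.linalg.norm(w).round(4),"yaww",np.degrees(np.arctan2(-w[0],w[1])).round(2))
run("green",[(134,76),(222,62),(257,267),(166,282)],[(54,170),(70,116),(240,130),(232,186)],4.4,(285,120),(230,115))
run("tray",[(24,58),(193,25),(230,236),(58,268)],[(20,200),(70,20),(293,43),(274,227)],2.3,(90,115),(150,245))
o=get_obs();from scipy.spatial.transform import Rotation as Ro
print(Ro.from_euler('xyz',o['eef_rot']).as_matrix().round(3), o['time_s'])
E
```

```text
green [ 0.6145 -0.1916  0.0355] 0.0005
green [ 0.6212 -0.2374  0.0387] 0.0014
green [ 0.5141 -0.2534  0.0428] 0.0007
green [ 0.5058 -0.2068  0.0403] 0.0013
green c [ 0.5639 -0.2223  0.0393] len 0.1091 yaw 8.26 wid 0.0469 yaww 9.17
tray [0.6059 0.312  0.0184] 0.0034
tray [0.6418 0.1379 0.0196] 0.0011
tray [0.4277 0.0952 0.0206] 0.0009
tray [0.393  0.2674 0.023 ] 0.0025
tray c [0.5171 0.2031 0.0204] len 0.2179 yaw 11.55 wid 0.1767 yaww 11.53
[[ 0.265 -0.     0.964]
 [-0.964  0.001  0.265]
 [-0.001 -1.     0.   ]] 0.2
```

Emit:
send_rows --series "0 0.7 0 -10.3 0 13.4 -1;0 1.38 0 -20.6 0 26.9 -1;0 1.38 0 -20.6 0 26.9 -1;0 1.38 0 -20.6 0 26.9 -1;0 1.38 0 -20.6 0 26.9 -1;0 1.38 0 -20.6 0 26.9 -1;0 1.38 0 -20.6 0 26.9 -1;0 1.38 0 -20.6 0 26.9 -1;0 1.38 0 -20.6 0 26.9 -1;0 1.38 0 -20.6 0 26.9 -1" --newtons 30

```text
time_s: 1.03
ee_pos: [0.3514, -0.259, 0.2055]
eef_rot: [-1.571, -0.0, -1.42]
force: [0.4, 0.5, -0.6]
grip_width: 0.0306
```

Emit:
send_rows --series "0 0 0 -0.3 2 4 -1;0 0 0 -0.5 5 8 -1;0 0 0 -0.5 8 12.2 -1;0 0 0 -0.5 12 12.2 -1;0 0 0 -0.5 15 12.2 -1;0 0 0 -0.5 17.5 12.2 -1;0 0 0 -0.5 19.3 12.2 -1;0 0 0 -0.5 19.3 12.2 -1;0 0 0 -0.5 19.3 12.2 -1;0 0 0 -0.5 19.3 12.2 -1"

```text
time_s: 1.87
ee_pos: [0.4706, -0.2389, 0.0138]
eef_rot: [-1.57, -0.001, -1.424]
force: [-0.3, -0.1, 0.3]
grip_width: 0.0004
```

```bash
python3 - <<'E'
from h import *
print(get_obs()['ee_pos'])
crop("top",270,120,180,135,4.4,"p1")
E
```

```text
[ 0.47062646 -0.23891859  0.01377014]
```

View pics/p1.png

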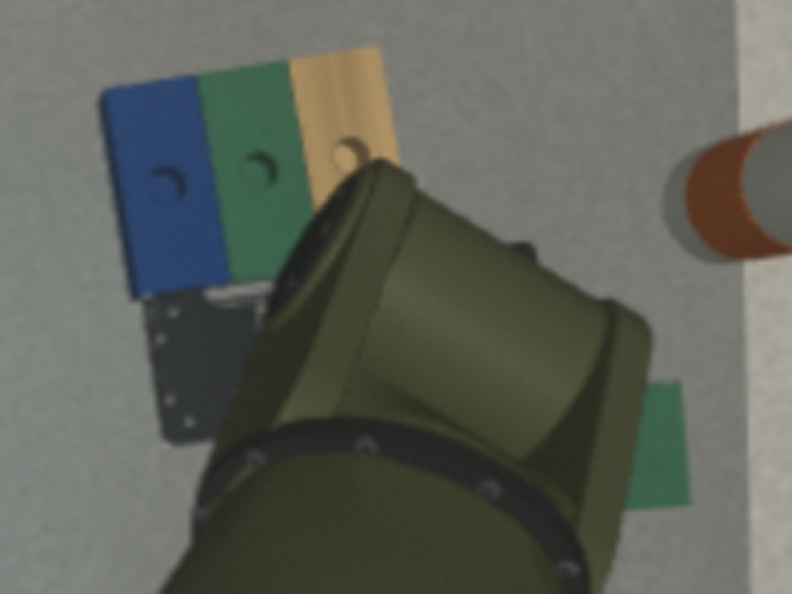

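The row still stands as it was, with blue, green and pine at crop x 165/255/345. The fingers are hidden behind the wrist, near green's near end. Now I'll push.

Emit:
send_rows --series "0 0 0 -0.3 0.1 0.8 -1;0 0 0 -0.3 0.2 1.6 -1;0 0 0 -0.3 0.2 2.2 -1;0 0 0 -0.3 0.2 2.7 -1;0 0 0 -0.3 0.2 3.2 -1;0 0 0 -0.3 0.2 3.7 -1;0 0 0 -0.3 0.2 4.2 -1;0 0 0 -0.3 0.2 4.7 -1;0 0 0 -0.3 0.2 5.2 -1;0 0 0 -0.3 0.2 5.7 -1"

```text
time_s: 2.75
ee_pos: [0.5268, -0.2263, 0.0104]
eef_rot: [-1.571, 0.0, -1.423]
force: [-1.5, -0.4, 1.9]
grip_width: 0.0001
```

Emit:
send_rows --series "0 0 0 0 0 0.5 -1;0 0 0 0 0 1.0 -1;0 0 0 0 0 1.5 -1;0 0 0 0 0 2.0 -1;0 0 0 0 0 2.5 -1;0 0 0 0 0 3.0 -1;0 0 0 0 0 3.5 -1;0 0 0 0 0 4.0 -1;0 0 0 0 0 4.5 -1;0 0 0 0 0 4.5 -1"

```text
time_s: 3.58
ee_pos: [0.5717, -0.2196, 0.0104]
eef_rot: [-1.57, -0.0, -1.423]
force: [0.4, 0.9, -0.7]
grip_width: 0.0007
```

Emit:
send_rows --series "0 0 0 0 0 -1 -1;0 0 0 0 0 -2 -1;0 0 0 0 -2 -3 -1;0 0 0 0 -5 -6 -1;0 0 0 0 -8 -10 -1;0 0 0 0 -11 -13 -1;0 0 0 0 -14 -17 0;0 0 0 0 -14 -20 1;0 0 0 0 -14 -20 1;0 0 0 0 -14 -20 1"

```text
time_s: 4.42
ee_pos: [0.3722, -0.2497, 0.1516]
eef_rot: [-1.569, -0.002, -1.426]
force: [-0.4, 0.2, 0.3]
grip_width: 0.0233
```

```bash
python3 - <<'E'
from h import *
o=get_obs();print(o['ee_pos'],o['grip_width'])
t=camera("top")[:,:,::-1];s=camera("side")[:,:,::-1]
r=lambda im,x,y,w,h,k:cv2.resize(im[y:y+h,x:x+w],None,fx=k,fy=k,interpolation=cv2.INTER_CUBIC)
a=r(t,285,95,90,110,4.4); b=r(s,215,110,90,110,4.4)
cv2.imwrite("pics/c2.png",np.clip(np.hstack([a,b])*1.5,0,255))
E
```

```text
[ 0.37217259 -0.24973115  0.15156492] 0.02334611836182267[ WARN:0@0.713] global loadsave.cpp:1063 imwrite_ Unsupported depth image for selected encoder is fallbacked to CV_8U.
```

View pics/c2.png

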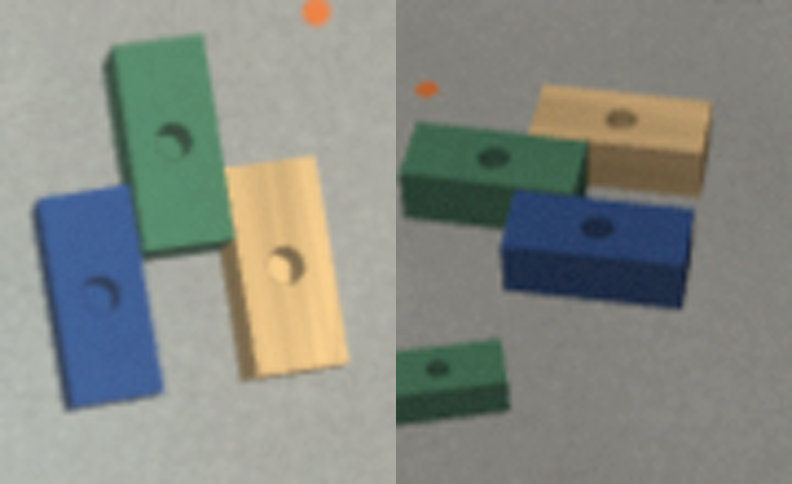

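Green slid well out: top crop hole at (172,140), side crop hole at (494,157). Blue and pine are unmoved. I'm triangulating the new pose.

```bash
python3 - <<'E'
from h import *
T=[(112,46),(203,36),(231,241),(142,249)];S=[(8,177),(22,124),(191,143),(183,195)]
f=lambda p,o:((p[0]+.5)/4.4-.5+o[0],(p[1]+.5)/4.4-.5+o[1])
P=[]
for a,b in zip(T,S):
    x,e=tri(f(a,(285,95)),f(b,(215,110)));P.append(x);print(x.round(4),round(e,4))
P=np.array(P);c=P.mean(0);d=P[0]+P[1]-P[2]-P[3];print(c,np.degrees(np.arctan2(d[1],d[0])),np.linalg.norm(d)/2)
print(tri(f((172,141),(285,95)),f((98,157),(215,110))))
E
```

```text
[ 0.6864 -0.1805  0.0379] 0.0035
[ 0.6945 -0.2283  0.038 ] 0.0006
[ 0.585  -0.2409  0.0413] 0.0004
[ 0.5776 -0.1951  0.0412] 0.0044
[ 0.63586318 -0.21120064  0.03961524] 7.106579817534273 0.11003206027463992
(array([ 0.63651804, -0.21066939,  0.04169308]), np.float64(0.0014188454851374714))
```

Emit:
send_rows --series "0 0 0 0 0 3 1;0 0 0 0 0 6 1;0 0 0 0 0 10 1;0 0 0 0 0 14 1;0 0 0 0 0 18 1;0 0 0 0 0 22 1;0 0 0 0 1 25 1;0 0 0 0 3 27.7 1;0 0 0 0 5 27.7 1;0 0 0 0 6 27.7 1"

```text
time_s: 5.35
ee_pos: [0.6473, -0.2063, 0.085]
eef_rot: [-1.576, 0.003, -1.421]
force: [-0.7, -0.0, -1.0]
grip_width: 0.0934
```

```bash
python3 - <<'E'
from h import *
o=get_obs();print(o['ee_pos'],o['grip_width'])
crop("side",190,60,160,130,4.6,"p3")
E
```

```text
[ 0.64733744 -0.20629763  0.08503592] 0.09339001575626468
```

View pics/p3.png

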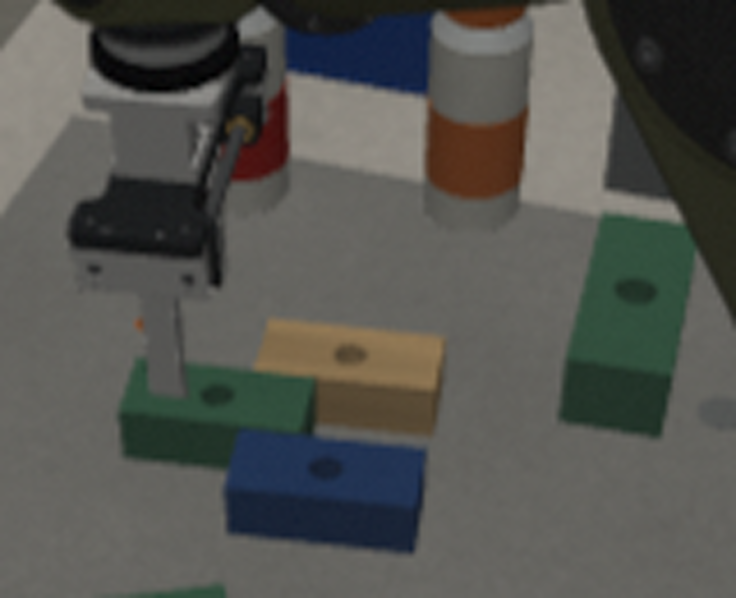

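The fingers (crop (165,395)) are open above green, clear of pine (350,355) and blue (325,468). I'll correct 3 mm sideways, descend and close.

Emit:
send_rows --series "0 0 0 0.3 1 0 1;0 0 0 0.3 2.5 0 1;0 0 0 0.3 4 0 1;0 0 0 0.3 5.5 0 1;0 0 0 0.3 6.8 0 1;0 0 0 0.3 7.4 0 1;0 0 0 0.3 7.4 0 1;0 0 0 0.3 7.4 0 0.5;0 0 0 0.3 7.4 0 -1;0 0 0 0.3 7.4 0 -1" --newtons 30

```text
time_s: 6.23
ee_pos: [0.6479, -0.2116, 0.0176]
eef_rot: [-1.569, -0.001, -1.423]
force: [0.6, -0.5, -0.0]
grip_width: 0.0769
```

Emit:
send_rows --series "0 0 0 0 0 0 -1;0 0 0 0 0 0 -1;0 0 0 0 0 0 -1;0 0 0 0 0 0 -1;0 0 0 0 0 0 -1;0 0 0 0 0 0 -1;0 0 0 0 0 0 -1;0 0 0 0 0 0 -1;0 0 0 0 0 0 -1;0 0 0 0 0 0 -1"

```text
time_s: 7.07
ee_pos: [0.6475, -0.2114, 0.0166]
eef_rot: [-1.571, 0.0, -1.423]
force: [-0.3, 1.3, 3.1]
grip_width: 0.0482
```

Grip width is 48.2 mm, which is correct, but the TCP is 6 mm higher than planned. I'll regrip lower.

Emit:
send_rows --series "0 0 0 0 0 0 -0.2;0 0 0 0 0 0 0.5;0 0 0 0 0 0 0.5;0 0 0 0 0.3 0 0.5;0 0 0 0 0.6 0 0.5;0 0 0 0 0.7 0 0.5;0 0 0 0 0.7 0 0.5;0 0 0 0 0.7 0 -1;0 0 0 0 0.7 0 -1;0 0 0 0 0.7 0 -1"

```text
time_s: 7.9
ee_pos: [0.6475, -0.2114, 0.0096]
eef_rot: [-1.571, -0.0, -1.423]
force: [-0.0, 0.7, -1.4]
grip_width: 0.0542
```

Emit:
send_rows --series "0 0 0 0 0 0 -1;0 0 0 0 0 0 -1;0 0 0 0 0 0 -1;0 0 0 0 0 0 -1;0 0 0 0 0 0 -1;0 0 0 0 0 0 -1;0 0 0 0 0 0 -1;0 0 0 0 0 0 -1;0 0 0 0 0 0 -1;0 0 0 0 0 0 -1"

```text
time_s: 8.73
ee_pos: [0.6475, -0.2114, 0.0096]
eef_rot: [-1.571, -0.0, -1.423]
force: [-0.4, 0.3, 1.5]
grip_width: 0.048
```

Emit:
send_rows --series "0 0 0 0 -0.5 0 -1;0 0 0 0 -1 0 -1;0 0 0 0 -2 0 -1;0 0 0 0 -3 0 -1;0 0 0 0 -4.5 0 -1;0 0 0 0 -6 0 -1;0 0 0 0 -8 0 -1;0 0 0 0 -10 0 -1;0 0 0 0 -11 0 -1;0 0 0 0 -11 0 -1"

```text
time_s: 9.57
ee_pos: [0.6485, -0.2118, 0.1229]
eef_rot: [-1.567, -0.002, -1.423]
force: [0.2, -0.1, -1.1]
grip_width: 0.0477
```

Emit:
send_rows --series "0 0 0 -1 0 -0.2 -1;0 0 0 -3 0 -0.5 -1;0 -0.1 0 -5 0 -0.8 -1;0 -0.1 0 -7.5 0 -1 -1;0 -0.2 0 -10 0 -1.3 -1;0 -0.2 0 -12.5 0 -1.7 -1;0 -0.3 0 -15 0 -2 -1;0 -0.3 0 -17.5 0 -2.4 -1;0 -0.3 0 -20 0 -2.7 -1;0 -0.3 0 -22 0 -2.9 -1"

```text
time_s: 10.4
ee_pos: [0.5847, 0.0042, 0.118]
eef_rot: [-1.573, 0.001, -1.396]
force: [0.4, 0.0, -1.5]
grip_width: 0.0477
```

Emit:
send_rows --series "0 0 0 -2.5 0 -0.4 -1;0 0 0 -5 0 -0.7 -1;0 -0.1 0 -7.5 0 -1 -1;0 -0.1 0 -10 0 -1.3 -1;0 -0.2 0 -12.5 0 -1.7 -1;0 -0.2 0 -15 0 -2 -1;0 -0.3 0 -17.5 0 -2.4 -1;0 -0.3 0 -19.5 0 -2.6 -1;0 -0.3 0 -20.8 0 -2.8 -1;0 -0.3 0 -21 0 -2.8 -1"

```text
time_s: 11.23
ee_pos: [0.5211, 0.2057, 0.1184]
eef_rot: [-1.573, 0.0, -1.369]
force: [-0.3, 0.4, -1.4]
grip_width: 0.0475
```

```bash
python3 - <<'E'
from h import *
o=get_obs();print(o['ee_pos'],o['eef_rot'],o['grip_width'],o['force'])
crop("side",100,160,230,190,3.4,"p4")
E
```

```text
[0.52110017 0.20568859 0.11844365] [-1.57251986e+00  8.93294042e-06 -1.36893078e+00] 0.04750358787556831 [-0.28058837  0.41914036 -1.43680561]
```

View pics/p4.png

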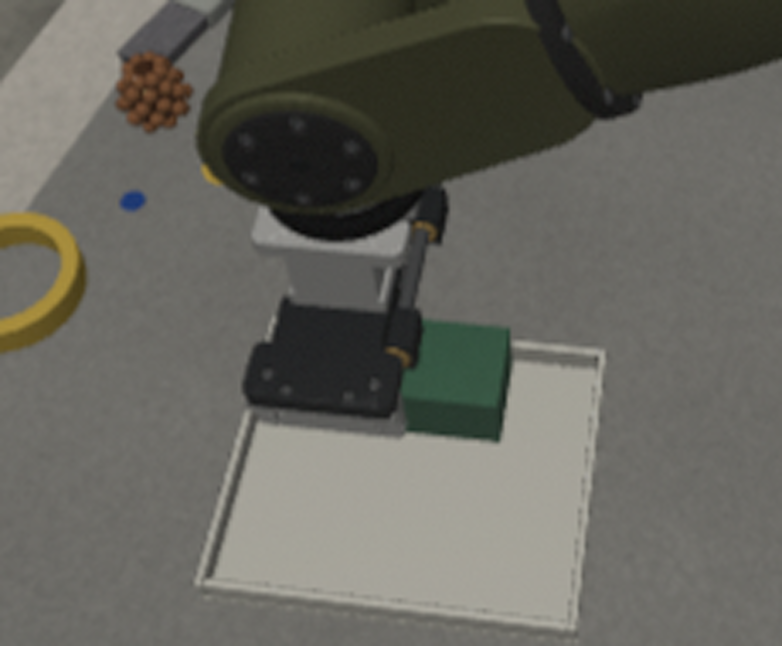

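Green is still held level at crop (455,380), above the tray and inside its outline. I'll lower it gently.

Emit:
send_rows --series "0 0 0 0 1 0.3 -1;0 0 0 0 2.5 0.7 -1;0 0 0 0 4 0.7 -1;0 0 0 0 5.5 0.7 -1;0 0 0 0 7 0.7 -1;0 0 0 0 8 0.7 -1;0 0 0 0 9 0.7 -1;0 0 0 0 9.5 0.7 -1;0 0 0 0 9.8 0.7 -1;0 0 0 0 9.8 0.7 -1"

```text
time_s: 12.12
ee_pos: [0.5295, 0.2051, 0.0211]
eef_rot: [-1.571, -0.0, -1.371]
force: [-0.0, 0.9, -1.1]
grip_width: 0.048
```

Emit:
send_rows --series "0 0 0 0 0.1 0 -1;0 0 0 0 0.2 0 -1;0 0 0 0 0.3 0 -1;0 0 0 0 0.4 0 -1;0 0 0 0 0.4 0 -1;0 0 0 0 0.4 0 -1;0 0 0 0 0.4 0 -1;0 0 0 0 0.4 0 -1;0 0 0 0 0.4 0 -1;0 0 0 0 0.4 0 -1"

```text
time_s: 12.95
ee_pos: [0.5295, 0.2054, 0.0175]
eef_rot: [-1.571, 0.0, -1.371]
force: [-0.4, -0.3, -1.1]
grip_width: 0.0478
```

No contact yet, and about 3 mm remain.

Emit:
send_rows --series "0 0 0 0 0.1 0 -1;0 0 0 0 0.15 0 -1;0 0 0 0 0.2 0 -1;0 0 0 0 0.25 0 -1;0 0 0 0 0.3 0 -1;0 0 0 0 0.3 0 -1;0 0 0 0 0.3 0 -1;0 0 0 0 0.3 0 -1;0 0 0 0 0.3 0 -1;0 0 0 0 0.3 0 -1"

```text
time_s: 13.78
ee_pos: [0.5295, 0.2054, 0.0145]
eef_rot: [-1.571, -0.0, -1.371]
force: [-0.9, 0.1, 1.1]
grip_width: 0.0477
```

Contact: the z force went from −1.1 to +1.1 N. Releasing and retreating.

Emit:
send_rows --series "0 0 0 0 0 0 -0.2;0 0 0 0 0 0 0.3;0 0 0 0 0 0 0.8;0 0 0 0 0 0 0.8;0 0 0 0 0 0 0.8;0 0 0 0 0 0 0.8;0 0 0 0 0 0 0.8;0 0 0 0 0 0 0.8;0 0 0 0 0 0 0.8;0 0 0 0 0 0 0.8"

```text
time_s: 14.62
ee_pos: [0.5295, 0.2054, 0.0145]
eef_rot: [-1.571, 0.0, -1.371]
force: [-0.7, -0.2, -0.0]
grip_width: 0.0847
```

Emit:
send_rows --series "0 0 0 0 -1 0 0.8;0 0 0 0 -2 0 0.8;0 0 0 0 -4 0 0.8;0 0 0 0 -6.5 0 0.8;0 0 0 0 -9.5 0 0.8;0 0 0 0 -13 0 0.8;0 0 0 0 -16 0 0.8;0 0 0 2 -18 -4 0.8;0 0 0 5 -18 -8 0.8;0 0 0 8 -18 -11 0.8"

```text
time_s: 15.45
ee_pos: [0.4455, 0.1175, 0.1962]
eef_rot: [-1.568, 0.0, -1.369]
force: [0.7, -0.7, 0.6]
grip_width: 0.0845
```

Emit:
send_rows --series "0 0 0 3 0 -2 0.8;0 0 0 6 0 -4 0.8;0 0 0 9 0 -6 0.8;0 0 0 12 0 -7 0.8;0 0 0 15 0 -7 0.8;0 0 0 18 0 -7 0.8;0 0 0 20 0 -7 0.8;0 0 0 20 0 -7 0.8;0 0 0 20 0 -7 0.8;0 0 0 20 0 -7 0.8"

```text
time_s: 16.28
ee_pos: [0.4177, -0.0917, 0.1948]
eef_rot: [-1.57, -0.0, -1.371]
force: [-0.6, 0.8, -0.1]
grip_width: 0.0848
```

```bash
python3 - <<'E'
from h import *
o=get_obs();print(o['ee_pos'],o['force'],o['time_s'])
t=camera("top")[:,:,::-1];s=camera("side")[:,:,::-1]
r=lambda im,x,y,w,h,k:cv2.resize(im[y:y+h,x:x+w],None,fx=k,fy=k,interpolation=cv2.INTER_CUBIC)
a=r(t,90,110,290,130,2.7); b=r(s,140,110,190,240,1.2); c=r(s,155,245,135,105,2.6)
im=np.zeros((640,800,3),np.uint8);im[:a.shape[0],:a.shape[1]]=a;im[352:352+c.shape[0],:c.shape[1]]=c;im[352:352+b.shape[0],400:400+b.shape[1]]=b
cv2.imwrite("pics/c5.png",im[:600])
E
```

```text
[ 0.41766858 -0.09172221  0.19480191] [-0.59143981  0.77042864 -0.05200092] 16.2833
```

View pics/c5.png

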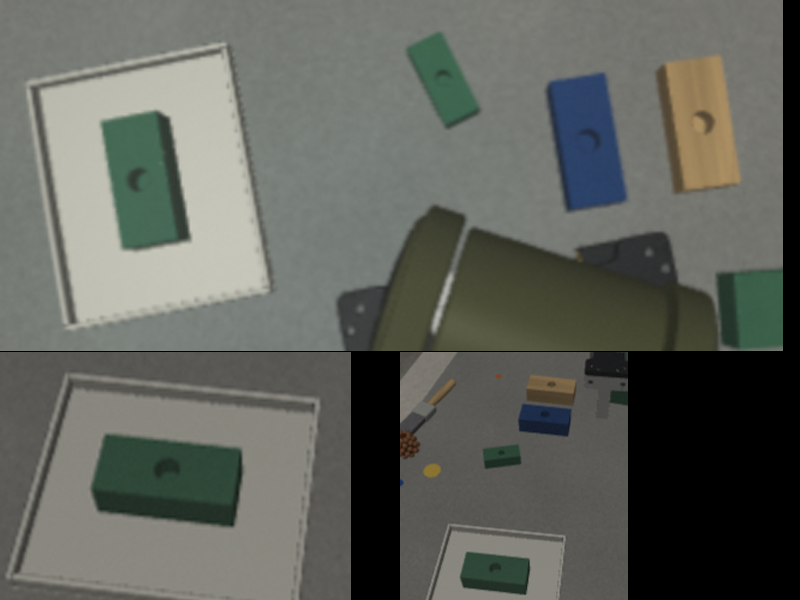

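Green lies flat and hole upwards in the tray, with its hole at about (138,180) in the top part of the picture. It runs lengthwise and is clear of the walls. Blue (588,140) and pine (702,122) stand where they did, and the robot touches nothing.

```bash
python3 -c "
from station import *
print(hand_in())"
```

```text
the job is handed in; nothing more can be done
None
```

The job is done and handed in at about 16 s of robot time. I pushed the middle-sized green block about 72 mm out of the row, away from the robot. I then gripped its freed sides, moved it over the tray and lowered it until the force showed contact before letting go.

- **Final picture:** the green block lies flat and hole upwards, lengthwise on the tray floor and clear of the walls. The blue and pine blocks stand where they were, by eye. The gripper is open and touching nothing.
- **Deviations:**
  - The first grip sat about 6 mm higher than planned, so I opened, lowered and gripped again.
  - The tool also ended up to 5 mm off some planned positions. I corrected this on the way where it mattered.
- **Forces:** the wrist readings after each move never went above about 3 N.

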